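Start the loaded tube shaker

ROBOT

A 6-joint arm with a two-finger parallel gripper is mounted at the origin on the work surface. World frame = base frame: x ahead of the robot, y to its left, z up, the work surface at z = 0. Lengths are in m, angles in rad, forces in N, time in s.
With the tool pointing down it reaches from about 0.325 to 0.85 m from the base axis. Payload 4.4 kg.
Tool frame: the origin (TCP) lies midway between the tips of the shut fingers; the grasp point (between the pads) lies 19 mm behind it; z points along the fingers, y is the line along which they close (so a half turn about z gives the same grasp; the last joint's range is limited). The gripper opens to 94 mm and grips with 3 to 60 N. Pads are 16 mm wide; open, the fingers measure 119 mm over their backs; the gripper's body (75 mm by 177 mm) begins 78 mm behind the grasp point.
Start: joints at [-0.15, 0.207, 1.542, -0, 1.393, -0.15], TCP at [0.575, -0, 0.205] pointing down, gripper open.
Joint ranges: [-2.73, 2.73], [-0.86, 2.22], [0.23, 2.46], [-1.11, 4.25], [0.08, 2.63], [-2.82, 2.82]. Speed limits (rad/s): [2.79, 2.79, 3.14, 3.14, 3.14, 3.14].

INTERFACE

Orientations are given as a rotation vector (axis times angle).
In Python, from bench import observe, cams, sign_off gives the robot as it stands. The module is installed in compiled form; this text tells all that it offers.
- The arm moves only by the tool step_arm, never from a script. Its argument "motion" is one flat list of numbers, 5 for each row, row after row: the finger opening in mm, from 0 to 94, then the shift along the tool's x, y, z in units of 40 mm (1.0 is 40 mm), then the turn about the tool's z in units of 8 degrees (1.0 is 8 degrees). A call has 1 to 5 rows; each row shifts and turns the commanded pose from where the row before left it, along the tool's axes as they then stand; what a row does not reach is not made up. A row lasts 1/10 s, in which the tool goes at most 50 mm and 8.59 degrees, less where a joint would pass 70% of its speed; a pose out of reach is approached as far as the arm can. A call is refused whole if a number of a shift passes 1 or a number of a turn 1, either way. A call with a gripper value outside its range is refused whole. The fingers move at their own pace and stop on an object; "squeeze" is the grip in N (left out, the last holds). Time passes only in rows, so rows that do not move let the fingers close. It gives the time, the measured TCP pose, the force, the opening and the grip force at its end, in the units of the state.
- observe(): the state, without advancing time (a new reading comes with each control period).
- cams.snapshot(name): name is "scene" or "side" or "wrist"; returns (picture, depth): 384x512x3 uint8, red, green, blue; 384x512 float32, m along the optical axis (not along the pixel's ray), 0 where there is no reading.
- cams.camera_info(name): a dict with "fx", "fy", "cx", "cy" (pixels), "rvec" (rotation vector, rad) and "tvec" (3), from world to camera coordinates, as OpenCV has them. Camera axes: x right, y down, z forward; pixel columns grow to the right and rows downward; lengths in m; the calibration is good to about 2 mm. A picture is of the moment at which its call begins: read the wrist's pose just before it. camera_info takes no time and is no camera call; for the wrist camera it gives the pose at the moment of the call.
- sign_off(): hands the job in; it is judged then, once.
The state is a dict: "clock": time; "qpos": joint angles; "dq": joint speeds; "joint_torque": joint torques, N m; "position": TCP position; "ee_rot": TCP orientation; "wrist_force": force on the tool from outside, world axes, zero at the start; "torque": the same for the moment, N m; "grip_width": finger opening in m; "finger_force": force on a finger pad.
Only numpy, scipy, OpenCV 4.12 (cv2) and the standard library are available. Lean on these libraries where they do the work, as an engineer would, in place of code of your own. Each camera call takes 0.05 s, during which the arm holds its last target. There are 200 camera calls.

TASK

Of the two identical bench shakers, take the one whose platform carries the tube rack: press its small round power button fully down and let it come up again, then press its large round start button fully down and let it come up. Leave the rack standing where it is and do not touch the other, empty shaker.

Things in the scene. Friction and masses are not known exactly. Their poses are not given: they have to be found in the camera images.
- power_top (a point): centre of the top face of the power button of the shaker that carries the tube rack: the SMALL round white cap, 20 mm across, on the machine's low flat front deck (robot's side), on the left as seen from the robot, 99 mm from the start button's centre. Top face level, 99 mm above the table when up. Grey collar round it 36 mm across. The point moves with the cap; z up, x from the deck towards the platform
- start_top (a point): centre of the top face of the start button of the shaker that carries the tube rack: the LARGE round white cap, 36 mm across, on the right of the same deck as seen from the robot. Top face level, 99 mm above the table when up. Grey collar round it 52 mm across. The point moves with the cap; axes as for the power button
- power (a joint): how far the small power button is down: 0 m up, 0.008 m fully down. It moves straight down against a spring (1.5 N to begin, 5 N fully down), comes back up by itself, and fully down still stands 4 mm proud of its collar
- start (a joint): how far the large start button is down: 0 m up, 0.008 m fully down. Spring, travel and collar height as for the power button
- rack_mid (a point): centre (19 mm above its foot) of the red tube rack, 74 x 140 mm (long along its y), 38 mm high with its small capped tubes, standing loose on the platform of the shaker to be started. The platform is 95 mm above the table, so the tubes reach 133 mm; the rack's centre is about 130 mm behind the line of the two buttons. z up
- empty_shaker: the other, identical shaker with an empty platform: leave it alone. White, 240 mm deep (its x), 200 mm wide (its y), 104 mm high at the platform's rim. Origin at the centre of its underside; its deck with the same two buttons is at its -x end

How it is judged:
By the outcome, as a careful person would: the job done as asked, in the order asked, and still so for the second after the job is handed in, with the robot touching nothing.
It also fails if it takes over 42 s, if anything falls off the work surface, if the arm or the gripper's body presses on something with over 40 N, if the wrist force passes 120 N, or if a joint passes its speed limit or range.

## Working session

There is one attempt and no reset: what is moved stays moved. The work goes in short steps, Python scripts to look and compute and a tool call to move; the robot and the scene stay as the last step left them, time stands still between calls to the robot, and variables do not carry over. Pictures are saved under pics/ and viewed, at most 10 in all, crops included, and the job is handed in when it is done.

Besides the shell and the picture viewer there is one more tool, called after "Call:" by a JSON object that holds its "fn" and its "kwargs". step_arm: Moves the arm, as the interface text tells. Its arguments: {"type":"object","properties":{"motion":{"type":"array"},"squeeze":{"type":"number"}},"required":["motion"]}

```bash
mkdir -p pics; cat > h.py <<'E'
import numpy as np, cv2
from bench import observe, cams, sign_off
def ray(name,uv,z,ci=None):
    c=ci or cams.camera_info(name); R=cv2.Rodrigues(np.array(c["rvec"],float))[0]; t=np.array(c["tvec"],float).ravel()
    d=R.T@np.array([(uv[0]-c["cx"])/c["fx"],(uv[1]-c["cy"])/c["fy"],1.]); o=-R.T@t
    return o+d*(z-o[2])/d[2]
E
python3 - <<'E'
from h import *
s=observe();print(s["clock"],s["position"],s["ee_rot"],s["grip_width"])
for n in("scene","wrist"):
    p,d=cams.snapshot(n);cv2.imwrite(f"pics/{n}0.png",p[:,:,::-1]);np.save(n+"0d",d)
E
```

```text
0.0 [5.74209773e-01 1.26317874e-04 2.04334208e-01] [-2.22014062e+00 -2.22022425e+00  2.09938976e-03] 0.09392057132858339
```

View pics/scene0.png

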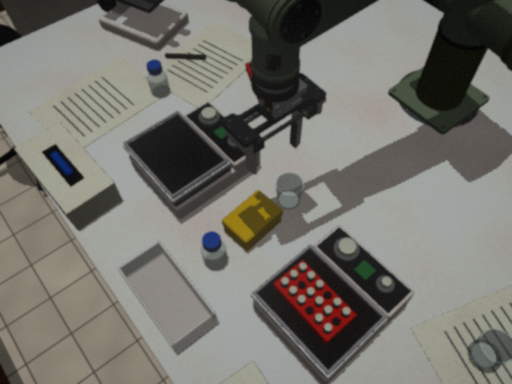

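View pics/wrist0.png

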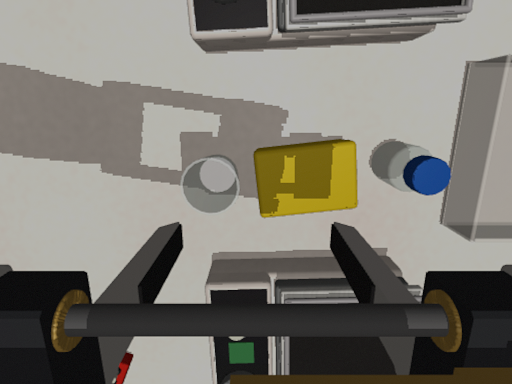

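The scene view shows the rack shaker at the lower right, with the large start button at about (347,246) and the small power button at about (387,283). The empty shaker is at the upper left. The wrist view shows a shaker at the top edge and the gripper over the clutter (yellow box, glass, bottle).

```bash
python3 - <<'E'
from h import *
p=cv2.imread("pics/scene0.png");d=np.load("scene0d.npy")
g=p.min(2)
for nm,(u,v),r in(("start",(347,246),16),("power",(387,283),13)):
    sub=g[v-r:v+r,u-r:u+r]; m=(sub>140).astype(np.uint8)
    n,l,st,c=cv2.connectedComponentsWithStats(m)
    for i in range(1,n):
        if st[i,4]>15:
            q=c[i]+[u-r,v-r];print(nm,q,st[i],ray("scene",q,.099).round(4),d[int(q[1]),int(q[0])])
hsv=cv2.cvtColor(p,cv2.COLOR_BGR2HSV)
m=((hsv[:,:,1]>150)&((hsv[:,:,0]<8)|(hsv[:,:,0]>172))).astype(np.uint8);m[:230]=0
c=max(cv2.findContours(m,0,2)[0],key=cv2.contourArea);b=cv2.boxPoints(cv2.minAreaRect(c))
for q in b:print("rack",q,ray("scene",q,.115).round(3))
cv2.imwrite("pics/crop.png",cv2.resize(p[200:384,230:430],None,fx=3,fy=3,interpolation=cv2.INTER_CUBIC))
E
```

```text
start [356.48666667 235.05333333] [ 14   0  18  16 150] [0.517  0.1901 0.099 ] 1.0376377
power [396.09090909 272.40909091] [16  0 10  9 44] [0.5157 0.2932 0.099 ] 0.98970336
rack [270.7943  284.61475] [0.719 0.169 0.115]
rack [303.52496 255.00128] [0.633 0.162 0.115]
rack [358.20325 315.43518] [0.636 0.31  0.115]
rack [325.4726  345.04865] [0.716 0.311 0.115]
```

View pics/crop.png

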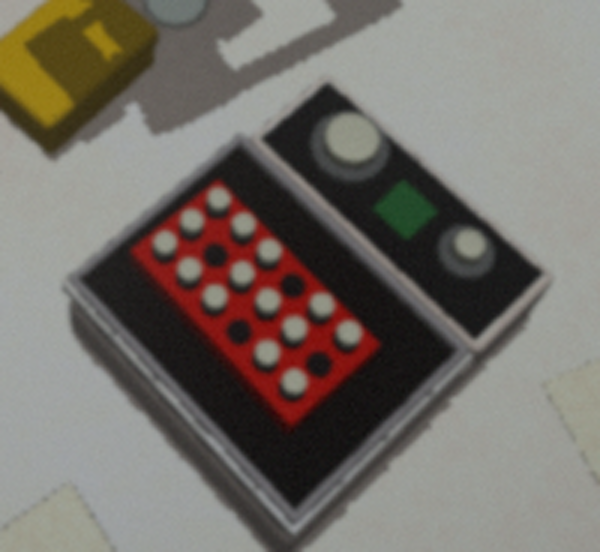

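The crop shows the caps clearly: start at full-image (347.5,245.5), power at (386.7,281). My mask caught the table instead, so I'll use a tighter window.

```bash
python3 - <<'E'
from h import *
p=cv2.imread("pics/scene0.png");d=np.load("scene0d.npy");g=p.min(2)
P=[]
for nm,(u,v),r in(("start",(347,245),11),("power",(387,281),7)):
    sub=g[v-r:v+r+1,u-r:u+r+1]; m=(sub>125).astype(np.uint8)
    n,l,st,c=cv2.connectedComponentsWithStats(m); i=1+np.argmax(st[1:,4])
    q=c[i]+[u-r,v-r];P.append(ray("scene",q,.099));print(nm,q,st[i],P[-1].round(4))
print(np.linalg.norm(P[0]-P[1]))
E
```

```text
start [347.06586826 245.46107784] [  4   5  15  14 167] [0.5475 0.1948 0.099 ]
power [386.025 280.925] [ 3  4  7  7 40] [0.543  0.2932 0.099 ]
0.09844693131952606
```

Call:
{"fn": "step_arm", "kwargs": {"motion": [0,1,-0.18,0,0,0,1,-0.18,0,0,0,1,-0.18,0,0,0,1,-0.18,0,0,0,0,0,0,0], "squeeze": 10}}

```text
clock: 0.6
position: [0.5445, 0.1643, 0.2048]
ee_rot: [-2.213, -2.226, -0.0]
wrist_force: [0.4, -0.7, -0.1]
grip_width: 0.0573
finger_force: 0.0
```

```bash
python3 - <<'E'
from h import *
s=observe();print(s["clock"],s["position"],s["ee_rot"],s["grip_width"],s["dq"].round(3) if hasattr(s["dq"],"round") else s["dq"])
ci=cams.camera_info("wrist");p,d=cams.snapshot("wrist");cv2.imwrite("pics/wrist1.png",p[:,:,::-1])
R=cv2.Rodrigues(np.array(ci["rvec"],float))[0]
for q in([.5475,.1948,.099],[.543,.2932,.099]):
    print(cv2.projectPoints(np.array([q]),np.array(ci["rvec"],float),np.array(ci["tvec"],float),np.array([[ci["fx"],0,ci["cx"]],[0,ci["fy"],ci["cy"]],[0,0,1]]),None)[0].ravel())
import pickle;pickle.dump(ci,open("ci1","wb"))
E
```

```text
0.6 [0.54446066 0.16430408 0.20484742] [-2.21342012e+00 -2.22609568e+00 -4.04194166e-05] 0.05726465321100697 [-0.068  0.002 -0.001 -0.061 -0.005 -0.044]
[258.15541591 161.61060869]
[253.73357762  48.19913825]
```

View pics/wrist1.png

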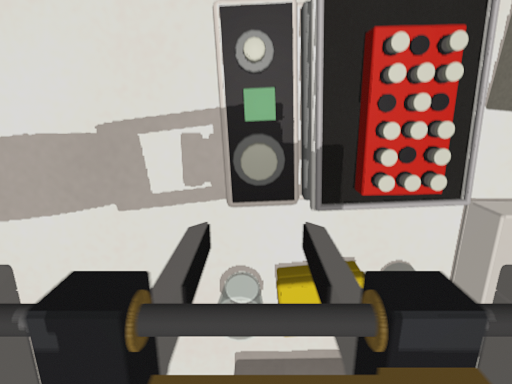

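The wrist view shows power at (254,48) and start at (258,160). Both agree with the scene estimates to about 1 px. Next I'll go above power.

Call:
{"fn": "step_arm", "kwargs": {"motion": [0,0.82,-0.02,0,0,0,0.82,-0.02,0,0,0,0.82,0,0,0,0,0.82,0,0.5,0,0,0,0,0.5,0]}}

```text
clock: 1.15
position: [0.5454, 0.2936, 0.1655]
ee_rot: [2.219, 2.224, 0.004]
wrist_force: [-0.1, 0.1, -0.3]
grip_width: 0.0138
finger_force: 0.0
```

Call:
{"fn": "step_arm", "kwargs": {"motion": [0,0,0,0.5,0,0,0,0,0.3,0,0,0,0,0,0,0,0,0,0,0]}}

```text
clock: 1.55
position: [0.5452, 0.2904, 0.1337]
ee_rot: [2.223, 2.22, 0.0]
wrist_force: [1.0, 0.2, 0.4]
grip_width: 0.0004
finger_force: 0.0
```

Call:
{"fn": "step_arm", "kwargs": {"motion": [0,0.06,-0.05,0.35,0,0,0,0,0.3,0,0,0,0,0,0,0,0,0,0,0]}}

```text
clock: 1.95
position: [0.5421, 0.2934, 0.1067]
ee_rot: [-2.221, -2.221, 0.002]
wrist_force: [0.0, -0.2, -0.2]
grip_width: 0.0004
finger_force: 0.0
```

Call:
{"fn": "step_arm", "kwargs": {"motion": [0,0,0,0.15,0,0,0,0,0.15,0,0,0,0,0.06,0,0,0,0,0,0,0,0,0,0,0]}}

```text
clock: 2.45
position: [0.5434, 0.2939, 0.0939]
ee_rot: [2.221, 2.221, 0.003]
wrist_force: [1.5, 1.2, 2.9]
grip_width: 0.0005
finger_force: 1.8
```

Call:
{"fn": "step_arm", "kwargs": {"motion": [0,0,0,0.08,0,0,0,0,0.04,0,0,0,0,0,0,0,0,0,0,0]}}

```text
clock: 2.85
position: [0.5435, 0.294, 0.0911]
ee_rot: [2.221, 2.221, 0.003]
wrist_force: [-3.2, -0.7, 14.0]
grip_width: 0.0008
finger_force: 6.9
```

Force rose to 14 N at z=0.091, which is well above the 5 N spring, so the power button is fully down. I'll retract and move over start.

Call:
{"fn": "step_arm", "kwargs": {"motion": [0,0,0,-0.3,0,0,0,0,-0.4,0,0,0,0,-0.2,0,0,0,0,0,0,0,0,0,0,0]}}

```text
clock: 3.35
position: [0.5421, 0.2934, 0.1238]
ee_rot: [-2.221, -2.221, 0.001]
wrist_force: [-0.3, 0.0, 0.0]
grip_width: 0.0004
finger_force: 0.0
```

Call:
{"fn": "step_arm", "kwargs": {"motion": [0,-0.62,0.03,0,0,0,-0.62,0.03,0,0,0,-0.62,0.03,0,0,0,-0.62,0.02,0,0,0,0,0,0,0]}}

```text
clock: 3.85
position: [0.5462, 0.1917, 0.1229]
ee_rot: [-2.224, -2.217, 0.005]
wrist_force: [0.6, -0.3, 1.0]
grip_width: 0.0007
finger_force: 0.0
```

Call:
{"fn": "step_arm", "kwargs": {"motion": [0,0,0,0.3,0,0,0,0,0,0,0,0,0,0,0]}}

```text
clock: 4.15
position: [0.546, 0.1952, 0.111]
ee_rot: [-2.219, -2.222, 0.003]
wrist_force: [0.3, 0.4, -0.6]
grip_width: 0.0009
finger_force: 0.0
```

Centred over start; pressing the same way.

Call:
{"fn": "step_arm", "kwargs": {"motion": [0,0,0.03,0.2,0,0,0,0,0.15,0,0,0,0,0.1,0,0,0,0,0,0,0,0,0,0,0]}}

```text
clock: 4.65
position: [0.5485, 0.195, 0.0948]
ee_rot: [-2.221, -2.221, -0.002]
wrist_force: [-0.3, 1.8, 2.7]
grip_width: 0.0004
finger_force: 1.6
```

Call:
{"fn": "step_arm", "kwargs": {"motion": [0,0,0,0.06,0,0,0,0,0,0,0,0,0,0,0]}}

```text
clock: 4.95
position: [0.5485, 0.1949, 0.0923]
ee_rot: [-2.221, -2.221, -0.002]
wrist_force: [-0.3, 4.0, 4.9]
grip_width: 0.0005
finger_force: 2.2
```

Call:
{"fn": "step_arm", "kwargs": {"motion": [0,0,0,0.06,0,0,0,0,0.02,0,0,0,0,0,0,0,0,0,0,0]}}

```text
clock: 5.35
position: [0.5486, 0.1949, 0.0911]
ee_rot: [2.221, 2.222, 0.002]
wrist_force: [-4.7, 2.8, 14.0]
grip_width: 0.0004
finger_force: 7.2
```

Start is fully down, with the same stop signature. I'll retract and check with a picture.

Call:
{"fn": "step_arm", "kwargs": {"motion": [0,0,0,-0.4,0,0,0,0,-0.8,0,0,0,0,-0.9,0,0,0,0,-0.8,0,0,0,0,0,0]}}

```text
clock: 5.85
position: [0.5514, 0.1941, 0.2095]
ee_rot: [2.217, 2.216, 0.01]
wrist_force: [0.3, 0.2, -0.0]
grip_width: 0.0006
finger_force: 0.0
```

Call:
{"fn": "step_arm", "kwargs": {"motion": [0,-0.9,0,0,0,0,-0.9,0,0,0,0,0,0,0,0,0,0,0,0,0]}}

```text
clock: 6.25
position: [0.5472, 0.1214, 0.2027]
ee_rot: [-2.222, -2.218, 0.004]
wrist_force: [-0.3, 0.3, -0.9]
grip_width: 0.0005
finger_force: 0.0
```

```bash
python3 - <<'E'
from h import *
s=observe();print(s["clock"],s["position"],s["wrist_force"])
p,d=cams.snapshot("wrist");cv2.imwrite("pics/wrist2.png",p[:,:,::-1])
E
```

```text
6.25 [0.54716005 0.12141973 0.20268576] [-0.26761689  0.31310897 -0.93763035]
```

View pics/wrist2.png

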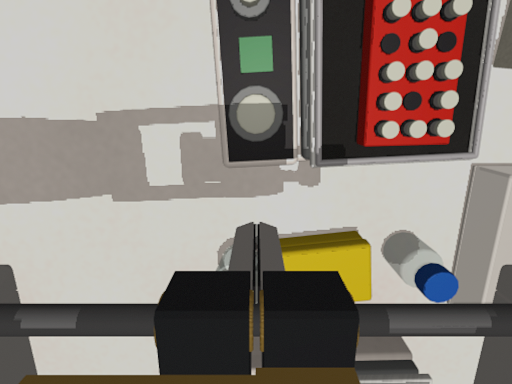

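The start cap is up at (256,114), the power cap is partly visible at the top edge (250,5), and the rack and shaker haven't moved relative to each other. The arm is clear.

```bash
python3 -c "
from bench import sign_off
print(sign_off())"
```

```text
the job is handed in; nothing more can be done
None
```

On the shaker carrying the rack, I pressed power and then start fully down (each hit its stop at about 14 N) and released them; the final picture shows start up and the rack in place, power's cap was mostly out of frame, the empty shaker was not touched, and the job was handed in at about 6.3 s.

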